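# Swap the empty sprinkle tube for a full one

### The job

One of the four sprinkle tubes in the wooden rack is empty: it is the one with no cap, its mouth open. Take it out and stand it upright on the floor of the shallow wooden tray, and put the full capped tube that stands on the table into the rack in its place, upright and all the way down. Leave the other three tubes in the rack, and do not push over or shove aside the glass jar.

Things in the scene. Friction and masses are not known exactly. Their poses are not given: they have to be found in the camera images.
- rack: fixed wooden block 80 (x) x 300 (y) x 70 mm (z) with a row of four round upright holes along its y axis, at y = -108, -36, 36, 108 mm, x = 0; holes 39 mm wide and 55 mm deep, so their floor is 15 mm above the table; origin at the centre of its underside. At the start every hole holds a tube
- rack_hole0 (a point): centre of the mouth of the hole at y = -108 mm, at the block's top face (70 mm above the table)
- rack_hole1 (a point): the same for the hole at y = -36 mm
- rack_hole2 (a point): the same for the hole at y = 36 mm
- rack_hole3 (a point): the same for the hole at y = 108 mm
- tube_open: the empty tube: white, straight, 34 mm in diameter, 110 mm tall, open at the top (wall 3 mm), no cap, about 50 g; stands in one of the rack's holes, 55 mm of it showing; origin at the centre of its underside, z along the tube
- tube_new: the full tube, standing on the table: white tube 34 mm in diameter with a narrower brass cap (28 mm wide, from 100 to 130 mm up); 130 mm tall in all, about 90 g; origin at the centre of its underside, z along the tube
- tube_a: one of the three tubes that stay in the rack: white tube 34 mm in diameter with a narrower brass cap (28 mm wide, from 100 to 130 mm up); 130 mm tall in all, about 90 g; origin at the centre of its underside, z along the tube
- tube_b: another tube that stays in the rack, same shape as tube_a
- tube_c: another tube that stays in the rack, same shape as tube_a
- tray: fixed shallow wooden tray 200 (x) x 130 (y) mm, walls 5 mm thick and 25 mm high, floor 5 mm thick; origin at the centre of its underside. A steel ring cutter lies in its -x half; its +x half is free
- cutter: round steel cookie cutter, a ring 60 mm across and 25 mm high lying in the tray (may be moved); origin at the centre of its underside
- jar: glass jar with brass lid, 60 mm across, 100 mm tall, on the table; bystander; origin at the centre of its underside
Mind the look-alikes: they are no part of the job. Leave any red look-alike of the tube_open alone.

How it is judged:
By the outcome, as a careful person would: the job done as asked, in the order asked, and still so for the second after the job is handed in, with the robot touching nothing.
It also fails if it takes over 69 s, if anything falls off the work surface, if the arm or the gripper's body presses on something with over 40 N, if the wrist force passes 120 N, or if a joint passes its speed limit or range.

### The arm

A 6-joint arm with a two-finger parallel gripper is mounted at the origin on the work surface. World frame = base frame: x ahead of the robot, y to its left, z up, the work surface at z = 0. Lengths are in m, angles in rad, forces in N, time in s.
With the tool pointing down it reaches from about 0.35 to 0.975 m from the base axis. Payload 17.4 kg.
Tool frame: the origin (TCP) lies on the centre line of the jaws, within the pads' length; the fingertips stand 14 mm ahead of it and the grasp point (between the pads) lies 5 mm behind it (tips_ahead is the distance from the TCP to the fingertips, in m); z points along the fingers, y is the line along which they close (so a half turn about z gives the same grasp; the last joint's range is limited). The gripper opens to 85 mm and grips with 20 to 120 N. Pads are 22 mm wide; open, the fingers measure 114 mm over their backs; the gripper's body (76 mm by 85 mm) begins 54 mm behind the grasp point. The pads swing forward as they close: fully open they stand 13 mm farther back than shut.
Start: joints at [-1.167, 0.116, 1.442, -0, 1.584, -0.038], TCP at [0.289, -0.61, 0.245] pointing down, gripper open.
Joint ranges: [-2.83, 2.83], [-0.83, 2.19], [0.07, 2.5], [-1.14, 4.28], [0.01, 3], [-2.97, 2.97]. Speed limits (rad/s): [1.89, 1.89, 2.22, 3.14, 3.14, 3.14].

### API

Orientations are given as a rotation vector (axis times angle).
In Python, from rig import get_state, capture, close_job, tips_ahead gives the robot as it stands.
- The arm moves only by the tool drive_tool, never from a script. Its argument "rows" is a list of rows, each an object with "travel": the shift along the tool's x, y, z in cm, a list of three; "rot": the turn, a rotation vector about the tool's x, y, z in rad, a list of three. In form: [{"travel": [dx, dy, dz], "rot": [ax, ay, az]}, ...]. A call has 1 to 12 rows; each row is the pose to reach, as a shift and turn from the pose commanded when the call began, along the tool's axes at that moment; what a row does not reach only later rows make up. A row lasts 1/8 s, in which the tool goes at most 62.5 mm and 10.7 degrees, less where a joint would pass 70% of its speed; a pose out of reach is approached as far as the arm can. A call with a gripper value outside its range is refused whole. "fingers" is the opening, from 0 (shut) to 1 (fully open), set as the call begins (left out, the last holds). The fingers move at their own pace and stop on an object; "squeeze" is the grip in N (left out, the last holds). Time passes only in rows, so rows that repeat a pose let the fingers close. It gives the time, the measured TCP pose, the force and the opening at its end, in the units of the state.
- get_state(): the state, without advancing time (a new reading comes with each control period).
- capture(name): name is "scene" or "top" or "wrist"; returns a dict with "frame" (420x560x3 uint8, blue, green, red), "intrinsics" (3x3 intrinsics, pixels), "D" ([k1, k2, p1, p2, k3] as OpenCV has them; the pictures are not rectified), "R" (3x3) and "t" (3): a world point X has camera coordinates R X + t. Camera axes: x right, y down, z forward; pixel columns grow to the right and rows downward; lengths in m; the calibration is good to about 2 mm. A picture is of the moment at which its call begins. There is no depth.
- close_job(): hands the job in, once; it reports no verdict.
The state is a dict: "clock": time; "joints": joint angles; "dq": joint speeds; "tau": joint torques, N m; "ee_pos": TCP position; "ee_rot": TCP orientation; "ft_force": force on the tool from outside, world axes, zero at the start; "torque": the same for the moment, N m; "finger_gap": opening from 0.0 (shut) to 1.0 (fully open).
Only numpy, scipy, OpenCV 4.12 (cv2) and the standard library are available. Lean on these libraries where they do the work, as an engineer would, in place of code of your own. Each camera call takes 0.05 s, during which the arm holds its last target. There are 200 camera calls.

## Working session

There is one attempt and no reset: what is moved stays moved. The work goes in short steps, Python scripts to look and compute and a tool call to move; the robot and the scene stay as the last step left them, time stands still between calls to the robot, and variables do not carry over. Pictures are saved under pics/ and viewed, on a budget of 10 in all, crops included, one or two more only if the job needs it, and the job is handed in when it is done.

Besides the shell and the picture viewer there is one more tool, called after "Emit:" by a JSON object that holds its "name" and its "arguments", one argument or row to a line. drive_tool: Moves the arm, as the interface text tells. Its arguments: {"type":"object","properties":{"rows":{"type":"array","items":{"type":"object","properties":{"travel":{"type":"array","items":{"type":"number"}},"rot":{"type":"array","items":{"type":"number"}}}}},"fingers":{"type":"number"},"squeeze":{"type":"number"}},"required":["rows"]}

```bash
mkdir -p pics; ls; cat > h.py <<'E'
import numpy as np, cv2
from rig import get_state, capture, close_job, tips_ahead
from scipy.spatial.transform import Rotation as Ro
def ray(c,uv):
    p=cv2.undistortPoints(np.array([[uv]],float),c["intrinsics"],np.array(c["D"]))[0,0]
    R=np.array(c["R"]);o=-R.T@np.array(c["t"]);return o,R.T@np.array([p[0],p[1],1])
def plane(c,uv,z):
    o,d=ray(c,uv);return o+d*(z-o[2])/d[2]
def proj(c,X):
    return cv2.projectPoints(np.array([X],float),cv2.Rodrigues(np.array(c["R"]))[0],np.array(c["t"],float),c["intrinsics"],np.array(c["D"]))[0].reshape(2)
E
python3 - <<'E'
from h import *
import pickle
s=get_state();print(s,tips_ahead)
C={n:capture(n) for n in("scene","top")}
pickle.dump(C,open("c0.pkl","wb"))
for n,c in C.items():
    cv2.imwrite(f"pics/{n}0.png",c["frame"]);print(n,-np.array(c["R"]).T@c["t"],np.array(c["R"]).round(2).tolist())
E
```

```text
pics
{'clock': 0.0, 'joints': array([-1.16679197e+00,  1.16501153e-01,  1.44230584e+00, -1.28991857e-05,
        1.58399832e+00, -3.78070604e-02]), 'dq': array([ 0.0010481 , -0.00165089, -0.00125375, -0.00026022, -0.00113938,
       -0.00161772]), 'tau': array([-5.04407391e-03, -7.31985068e+01, -6.32496929e+01, -3.03568031e-04,
        6.34433585e-03,  1.10450230e-05]), 'ee_pos': array([ 0.28852589, -0.6100212 ,  0.24452675]), 'ee_rot': array([-3.06408897e+00, -6.88104077e-01,  3.66610273e-04]), 'ft_force': array([ 0.81628555, -0.9165264 , -0.30899841]), 'torque': array([0.02291883, 0.01135633, 0.04646302]), 'finger_gap': 0.9996840888341098} 0.014
scene [1.44636978 0.39184099 0.83324973] [[-0.38, 0.93, -0.02], [0.57, 0.22, -0.79], [-0.73, -0.31, -0.61]]
top [ 0.45127173 -0.02963909  1.1951514 ] [[-0.0, -1.0, -0.02], [-1.0, 0.0, -0.04], [0.04, 0.02, -1.0]]
```

View pics/scene0.png

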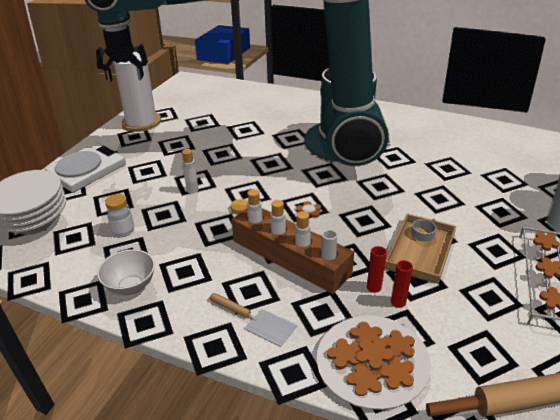

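View pics/top0.png

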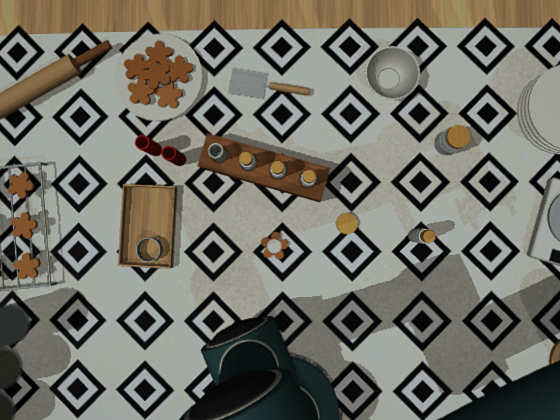

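Scene: the tubes in the rack are at (330,243), (303,225), (278,211) and (254,200). The one at (330,243) is capless. The standing capped tube is at (190,170), the jar at (120,215), the tray at (423,245), and the red look-alikes at (377,270) and (402,285). Top: open mouth (216,151), rack caps (247,160), (278,169) and (308,178), new tube cap (428,236), jar lid (458,136), loose brass disc (347,223), tray (148,225) with the cutter at (150,249).

Candidates for tube_open (scene pixels): the white one at (330,243), and red ones at (377,270) and (402,285), which are excluded by colour. Candidates for tube_new: the standing tube at (190,170), with the rack tubes and jar excluded. I'll check these in a crop and measure.

```bash
python3 - <<'E'
from h import *
import pickle
C=pickle.load(open("c0.pkl","rb"));t=C["top"];s=C["scene"]
for n,c in C.items():
    hsv=cv2.cvtColor(c["frame"],cv2.COLOR_BGR2HSV)
    m=cv2.inRange(hsv,(10,130,120),(28,255,255))
    m=cv2.morphologyEx(m,cv2.MORPH_OPEN,np.ones((3,3)))
    k,_,st,ce=cv2.connectedComponentsWithStats(m)
    print(n)
    for i in range(1,k):
        if 40<st[i,4]<900: print(ce[i].round(1),st[i].tolist(), [plane(c,ce[i],z)[:2].round(3).tolist() for z in (.145,.13,.115)])
a=cv2.resize(t["frame"][115:265,110:340],None,fx=3.4,fy=3.4,interpolation=cv2.INTER_CUBIC)[:510]
b=s["frame"][180:300,220:400]; b2=s["frame"][140:200,165:225]
cv2.imwrite("pics/cropA.png",a)
cv2.imwrite("pics/cropB.png",np.vstack([cv2.resize(b,None,fx=4,fy=4,interpolation=cv2.INTER_CUBIC)]))
E
```

```text
scene
[42.  1.] [35, 0, 15, 3, 45] [[-0.77, -2.041], [-0.818, -2.094], [-0.866, -2.147]]
[59.9  1.1] [51, 0, 18, 4, 57] [[-0.777, -1.904], [-0.826, -1.954], [-0.874, -2.005]]
[76.9  1.5] [70, 0, 15, 4, 59] [[-0.781, -1.777], [-0.829, -1.824], [-0.878, -1.872]]
[155.1  55.3] [148, 50, 16, 12, 84] [[-0.146, -0.812], [-0.18, -0.838], [-0.215, -0.865]]
[253.  192.8] [248, 190, 11, 7, 64] [[0.566, -0.059], [0.547, -0.069], [0.528, -0.079]]
[115.8 200.7] [106, 194, 20, 15, 225] [[0.708, -0.348], [0.692, -0.364], [0.676, -0.38]]
[238.8 204.9] [231, 200, 16, 11, 156] [[0.621, -0.069], [0.603, -0.079], [0.585, -0.089]]
[278.1 204.5] [272, 201, 12, 10, 81] [[0.588, 0.013], [0.569, 0.005], [0.551, -0.003]]
[302.8 215. ] [298, 211, 11, 9, 81] [[0.605, 0.079], [0.586, 0.072], [0.568, 0.065]]
[289.9 228.6] [286, 222, 9, 13, 93] [[0.659, 0.07], [0.641, 0.063], [0.624, 0.056]]
[545.9 239.4] [535, 232, 24, 16, 222] [[0.501, 0.591], [0.48, 0.595], [0.459, 0.6]]
[315.6 241. ] [311, 235, 10, 12, 101] [[0.677, 0.134], [0.661, 0.128], [0.644, 0.123]]
[319.6 260.2] [314, 258, 12, 6, 49] [[0.729, 0.161], [0
[... 545 characters left out ...]
 0.078]]
[276.7 166.5] [271, 161, 12, 12, 115] [[0.578, 0.006], [0.58, 0.007], [0.582, 0.007]]
[308.9 175.6] [304, 170, 11, 12, 113] [[0.558, -0.064], [0.56, -0.064], [0.561, -0.065]]
[ 19.3 184.6] [9, 173, 23, 25, 336] [[0.542, 0.579], [0.543, 0.588], [0.545, 0.596]]
[ 22.  225.3] [11, 213, 24, 25, 344] [[0.452, 0.571], [0.452, 0.58], [0.452, 0.588]]
[346.6 223.1] [337, 213, 20, 21, 331] [[0.455, -0.145], [0.455, -0.146], [0.455, -0.148]]
[429. 236.] [424, 231, 11, 11, 108] [[0.427, -0.322], [0.427, -0.326], [0.426, -0.33]]
[284.1 243.5] [282, 240, 6, 8, 41] [[0.411, -0.01], [0.411, -0.009], [0.41, -0.009]]
[ 25.5 266.6] [14, 254, 24, 25, 348] [[0.361, 0.562], [0.359, 0.57], [0.358, 0.579]]
```

View pics/cropA.png

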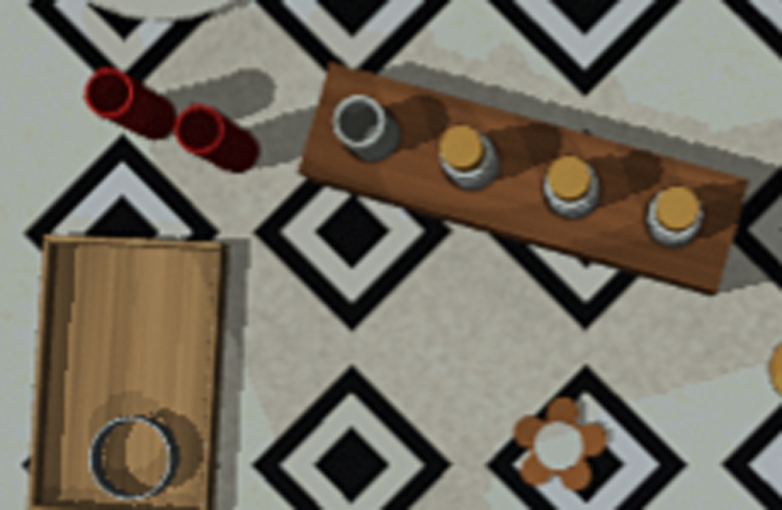

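View pics/cropB.png

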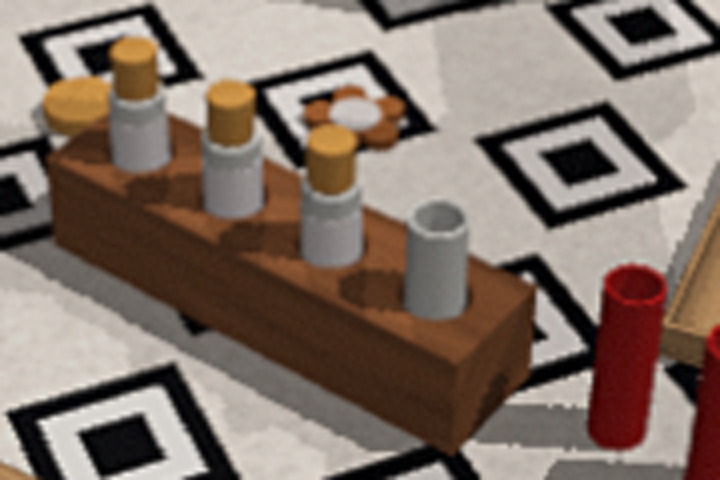

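The crops confirm it: the capless white tube at (216,151) in the top view, at the tray end of the rack, is tube_open. The two red tubes beside it are decoys. Next I'll refine the rack, tray and tube positions.

```bash
python3 - <<'E'
from h import *
import pickle
C=pickle.load(open("c0.pkl","rb"));t=C["top"];s=C["scene"]
hsv=cv2.cvtColor(t["frame"],cv2.COLOR_BGR2HSV)
def big(lo,hi,box,z,name,close):
    x0,y0,x1,y1=box;m=np.zeros(hsv.shape[:2],np.uint8);m[y0:y1,x0:x1]=cv2.inRange(hsv,lo,hi)[y0:y1,x0:x1]
    m=cv2.morphologyEx(m,cv2.MORPH_CLOSE,np.ones((close,close)))
    c=max(cv2.findContours(m,cv2.RETR_EXTERNAL,cv2.CHAIN_APPROX_NONE)[0],key=cv2.contourArea)
    w=np.array([plane(t,p[0],z)[:2] for p in c],np.float32)*1000
    print(name,cv2.minAreaRect(w), cv2.minAreaRect(c))
big((2,80,30),(18,255,140),(185,125,340,210),.07,"rack",9)
big((5,50,40),(25,255,255),(110,175,190,275),.025,"tray",15)
# mouth of open tube, and whites
print("open",plane(t,(216.2,150.6),.125))
# two-view triangulation of caps of new tube
def tri(a,b):
    o1,d1=ray(t,a);o2,d2=ray(s,b);k=np.linalg.lstsq(np.c_[d1,-d2],o2-o1,rcond=None)[0]
    p,q=o1+k[0]*d1,o2+k[1]*d2;return p.round(4),np.linalg.norm(p-q).round(4)
hs=cv2.cvtColor(s["frame"],cv2.COLOR_BGR2HSV);m=cv2.inRange(hs[140:175,175:200],(8,100,70),(28,255,255));ys,xs=np.nonzero(m)
print("newcap scene box",xs.min()+175,xs.max()+175,ys.min()+140,ys.max()+140)
print("new",tri((429,236),((xs.min()+xs.max())/2+175,ys.min()+140+2)))
print("capA",tri((245,157.5),(302.8,214)),"jar",tri((458.5,136),(116,199)))
r=hs[230:320,360:420];m=cv2.inRange(hsv,(0,150,40),(4,255,200))|cv2.inRange(hsv,(174,150,40),(180,255,200));m[190:]=0;m[:120]=0
k,_,st,ce=cv2.connectedComponentsWithStats(m)
print([ (st[i].tolist()) for i in range(1,k) if st[i,4]>60])
for z,uv in ((.11,(142,142)),(.11,(169.3,152.6)),(0,(157,153)),(0,(180,162))):print("red",z,plane(t,uv,z)[:2])
# cutter
print("cutter",plane(t,(149.5,249.5),.03)[:2])
for p in ((.62,.144,.125),(.427,-.326,.13),(.427,-.326,0)): print(proj(t,p),proj(s,p))
E
```

```text
rack ((586.6411743164062, 40.5262451171875), (302.1780090332031, 84.40645599365234), 73.71563720703125) ((263.41949462890625, 167.07342529296875), (129.1005096435547, 36.02106857299805), 15.875946044921875)
tray ((450.7283935546875, 325.6025390625), (136.51307678222656, 200.45582580566406), 86.92024230957031) ((147.19827270507812, 225.62930297851562), (55.433589935302734, 82.62188720703125), 3.3664603233337402)
open [0.61717146 0.14131932 0.125     ]
newcap scene box 182 192 149 162
new (array([ 0.4265, -0.3266,  0.1271]), np.float64(0.0023))
capA (array([0.5988, 0.0753, 0.1427]), np.float64(0.0012)) jar (array([ 0.652 , -0.405 ,  0.0985]), np.float64(0.0026))
[[135, 134, 22, 20, 182], [160, 146, 17, 15, 97]]
red 0.11 [0.64052265 0.31342601]
red 0.11 [0.61576361 0.25048563]
red 0 [0.63168556 0.30990716]
red 0 [0.60868582 0.25177455]
cutter [0.39290528 0.31790719]
[215.00672035 149.34562252] [328.64484208 233.02271776]
[429.07481273 235.79684593] [186.12785964 150.08507284]
[414.30575649 234.63462192] [191.97204113 189.41495142]
```

```bash
cat >> h.py <<'E'
def mv(p,yaw_deg,s=None):
    "rows from the measured pose to TCP p, pointing down, closing axis at yaw_deg"
    s=s or get_state();R0=Ro.from_rotvec(s["ee_rot"]).as_matrix()
    best=None
    for a in (yaw_deg,yaw_deg+180):
        a=np.radians(a);y=np.array([np.cos(a),np.sin(a),0]);z=np.array([0,0,-1.]);R1=np.c_[np.cross(y,z),y,z]
        r=Ro.from_matrix(R0.T@R1).as_rotvec()
        if best is None or np.linalg.norm(r)<np.linalg.norm(best): best=r
    print("travel cm",(100*R0.T@(np.array(p)-s["ee_pos"])).round(2).tolist(),"rot",best.round(4).tolist(),"clock",round(s["clock"],2))
E
python3 -c "
from h import *
mv((.618,.1435,.245),-16.3)"
```

```text
travel cm [62.0, -54.03, 0.03] rot [-0.001, -0.0005, -0.8445] clock 0.1
```

Emit:
{"name": "drive_tool", "arguments": {
  "rows": [
    {"travel": [31.0, -27.0, 0], "rot": [0, 0, -0.42]},
    {"travel": [31.0, -27.0, 0], "rot": [0, 0, -0.42]},
    {"travel": [31.0, -27.0, 0], "rot": [0, 0, -0.42]},
    {"travel": [31.0, -27.0, 0], "rot": [0, 0, -0.42]},
    {"travel": [62.0, -54.03, 0], "rot": [0, 0, -0.8445]},
    {"travel": [62.0, -54.03, 0], "rot": [0, 0, -0.8445]},
    {"travel": [62.0, -54.03, 0], "rot": [0, 0, -0.8445]},
    {"travel": [62.0, -54.03, 0], "rot": [0, 0, -0.8445]},
    {"travel": [62.0, -54.03, 0], "rot": [0, 0, -0.8445]},
    {"travel": [62.0, -54.03, 0], "rot": [0, 0, -0.8445]},
    {"travel": [62.0, -54.03, 0], "rot": [0, 0, -0.8445]},
    {"travel": [62.0, -54.03, 0], "rot": [0, 0, -0.8445]}
  ],
  "fingers": 1,
  "squeeze": 30
}}

```text
clock: 1.6
ee_pos: [0.5895, 0.0791, 0.2452]
ee_rot: [2.514, 1.884, -0.0]
ft_force: [-0.6, -1.6, 0.9]
finger_gap: 1.0
```

```bash
python3 -c "
from h import *
mv((.618,.1435,.245),-16.3)"
```

```text
travel cm [6.98, 0.93, 0.02] rot [0.0, 0.0001, 0.0002] clock 1.6
```

Emit:
{"name": "drive_tool", "arguments": {
  "rows": [
    {"travel": [0, 0, 0], "rot": [0, 0, 0]},
    {"travel": [0, 0, 0], "rot": [0, 0, 0]}
  ]
}}

```text
clock: 1.85
ee_pos: [0.5889, 0.0769, 0.2448]
ee_rot: [-2.513, -1.885, 0.001]
ft_force: [0.2, -0.4, -0.5]
finger_gap: 0.999
```

```bash
python3 - <<'E'
from h import *
mv((.618,.1435,.245),-16.3)
c=capture("wrist");cv2.imwrite("pics/w1.png",c["frame"])
print((-np.array(c["R"]).T@c["t"]).round(3),proj(c,(.618,.1435,.125)),proj(c,(.618,.1435,.07)))
E
```

```text
travel cm [7.21, 0.93, -0.02] rot [-0.0008, 0.0006, 0.0006] clock 1.85
[0.607 0.142 0.374] [298.04766957 108.31581732] [295.41962739 109.43280636]
```

View pics/w1.png

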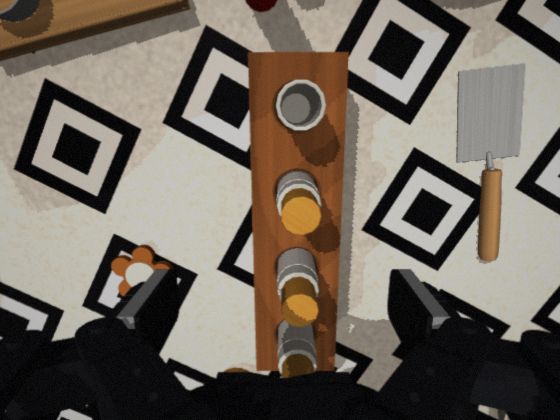

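Wrist view: the open mouth is centred at about (300,104), 3–4 px from the prediction. The caps are at (301,213) and (300,302), and the jaw axis is aligned across the rack.

```bash
python3 - <<'E'
from h import *
c=capture("wrist")
p=plane(c,(300.3,104.5),.125);print(p,plane(c,(301,213),.145),plane(c,(299,53),.07),plane(c,(249,53),.07),plane(c,(348,53),.07))
mv((p[0],p[1],.245),-16.3);mv((p[0],p[1],.100),-16.3)
E
```

```text
[0.6202066  0.14483813 0.125     ] [0.60080767 0.07697903 0.145     ] [0.63258046 0.18358277 0.07      ] [0.59440303 0.19479719 0.07      ] [0.66999483 0.17262113 0.07      ]
travel cm [7.49, 1.07, 0.03] rot [-0.0, 0.0001, -0.001] clock 1.95
travel cm [7.49, 1.08, 14.53] rot [-0.0, 0.0001, -0.001] clock 1.95
```

Emit:
{"name": "drive_tool", "arguments": {
  "rows": [
    {"travel": [5.0, 0.7, 0], "rot": [0, 0, 0]},
    {"travel": [7.43, 1.02, 0], "rot": [0, 0, 0]},
    {"travel": [7.43, 1.02, 4], "rot": [0, 0, 0]},
    {"travel": [7.43, 1.02, 8], "rot": [0, 0, 0]},
    {"travel": [7.43, 1.02, 12], "rot": [0, 0, 0]},
    {"travel": [7.43, 1.02, 14.5], "rot": [0, 0, 0]},
    {"travel": [7.43, 1.02, 14.5], "rot": [0, 0, 0]},
    {"travel": [7.43, 1.02, 14.5], "rot": [0, 0, 0]}
  ]
}}

```text
clock: 2.95
ee_pos: [0.6203, 0.1451, 0.1019]
ee_rot: [2.514, 1.883, 0.002]
ft_force: [-1.7, -0.6, -0.2]
finger_gap: 0.995
```

Emit:
{"name": "drive_tool", "arguments": {
  "rows": [
    {"travel": [0, 0, 0], "rot": [0, 0, 0]},
    {"travel": [0, 0, 0], "rot": [0, 0, 0]},
    {"travel": [0, 0, 0], "rot": [0, 0, 0]},
    {"travel": [0, 0, 0], "rot": [0, 0, 0]},
    {"travel": [0, 0, 0], "rot": [0, 0, 0]},
    {"travel": [0, 0, 0], "rot": [0, 0, 0]},
    {"travel": [0, 0, 0], "rot": [0, 0, 0]},
    {"travel": [0, 0, 0], "rot": [0, 0, 0]}
  ],
  "fingers": 0
}}

```text
clock: 3.95
ee_pos: [0.6198, 0.1455, 0.1008]
ee_rot: [2.514, 1.884, 0.001]
ft_force: [-1.2, 0.3, 4.8]
finger_gap: 0.376
```

Emit:
{"name": "drive_tool", "arguments": {
  "rows": [
    {"travel": [0, 0, -2], "rot": [0, 0, 0]},
    {"travel": [0, 0, -4.5], "rot": [0, 0, 0]},
    {"travel": [0, 0, -8], "rot": [0, 0, 0]},
    {"travel": [0, 0, -12], "rot": [0, 0, 0]},
    {"travel": [0, 0, -14], "rot": [0, 0, 0]},
    {"travel": [0, 0, -14], "rot": [0, 0, 0]},
    {"travel": [0, 0, -14], "rot": [0, 0, 0]}
  ]
}}

```text
clock: 4.82
ee_pos: [0.6194, 0.1453, 0.2385]
ee_rot: [-2.513, -1.884, 0.003]
ft_force: [0.8, -1.1, -0.6]
finger_gap: 0.376
```

```bash
python3 - <<'E'
from h import *
print(get_state()["finger_gap"],get_state()["ee_pos"])
mv((.500,.326,.24),-3);mv((.500,.326,.10),-3)
c=capture("scene");cv2.imwrite("pics/s2.png",c["frame"])
E
```

```text
0.37602889233580633 [0.61935164 0.14534855 0.2385498 ]
travel cm [13.99, -16.53, -0.13] rot [-0.0019, 0.0007, -0.2321] clock 4.83
travel cm [14.0, -16.5, 13.87] rot [-0.0019, 0.0007, -0.2321] clock 4.83
```

View pics/s2.png

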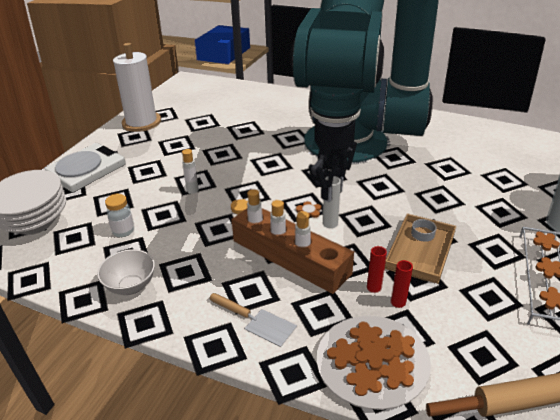

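The tube hangs upright in the jaws at (331,202), and the empty hole shows at (330,254). The red decoys are untouched. Next, over the tray.

Emit:
{"name": "drive_tool", "arguments": {
  "rows": [
    {"travel": [3.5, -4.1, 0], "rot": [0, 0, -0.06]},
    {"travel": [7, -8.2, 0], "rot": [0, 0, -0.12]},
    {"travel": [10.5, -12.3, 0], "rot": [0, 0, -0.18]},
    {"travel": [14, -16.5, 0], "rot": [0, 0, -0.232]},
    {"travel": [14, -16.5, 0], "rot": [0, 0, -0.232]},
    {"travel": [14, -16.5, 4], "rot": [0, 0, -0.232]},
    {"travel": [14, -16.5, 8], "rot": [0, 0, -0.232]},
    {"travel": [14, -16.5, 11.5], "rot": [0, 0, -0.232]},
    {"travel": [14, -16.5, 13], "rot": [0, 0, -0.232]},
    {"travel": [14, -16.5, 13.9], "rot": [0, 0, -0.232]},
    {"travel": [14, -16.5, 13.9], "rot": [0, 0, -0.232]},
    {"travel": [14, -16.5, 13.9], "rot": [0, 0, -0.232]}
  ]
}}

```text
clock: 6.38
ee_pos: [0.5011, 0.3263, 0.1025]
ee_rot: [2.279, 2.162, 0.002]
ft_force: [-0.1, 0.3, -0.9]
finger_gap: 0.378
```

```bash
python3 - <<'E'
from h import *
c=capture("top");s=capture("scene")
a=cv2.resize(c["frame"][115:275,105:265],None,fx=2.5,fy=2.5,interpolation=cv2.INTER_CUBIC)
b=cv2.resize(s["frame"][180:300,300:460],None,fx=2.5,fy=2.5,interpolation=cv2.INTER_CUBIC)
cv2.imwrite("pics/tr.png",np.hstack([a[:300],b]))
E
```

```text
(no output)
```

View pics/tr.png

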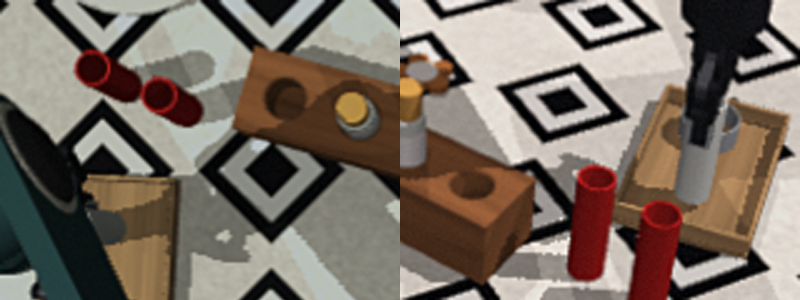

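The tube is over the free half of the tray at about (697,180) in the crop, clear of walls and cutter. The empty hole is at about (219.4,154.2) in the top view. I'll lower it and release.

Emit:
{"name": "drive_tool", "arguments": {
  "rows": [
    {"travel": [0, 0, 0.5], "rot": [0, 0, 0]},
    {"travel": [0, 0, 0.9], "rot": [0, 0, 0]},
    {"travel": [0, 0, 1.15], "rot": [0, 0, 0]},
    {"travel": [0, 0, 1.15], "rot": [0, 0, 0]},
    {"travel": [0, 0, 1.15], "rot": [0, 0, 0]}
  ]
}}

```text
clock: 7.1
ee_pos: [0.501, 0.3262, 0.0906]
ee_rot: [2.279, 2.162, 0.002]
ft_force: [-0.7, -0.6, 6.4]
finger_gap: 0.379
```

Contact felt (6 N). Now releasing and backing off upward.

Emit:
{"name": "drive_tool", "arguments": {
  "rows": [
    {"travel": [0, 0, 0], "rot": [0, 0, 0]},
    {"travel": [0, 0, 0], "rot": [0, 0, 0]},
    {"travel": [0, 0, 0], "rot": [0, 0, 0]},
    {"travel": [0, 0, 0], "rot": [0, 0, 0]},
    {"travel": [0, 0, 0], "rot": [0, 0, 0]},
    {"travel": [0, 0, -1], "rot": [0, 0, 0]},
    {"travel": [0, 0, -3], "rot": [0, 0, 0]},
    {"travel": [0, 0, -6], "rot": [0, 0, 0]},
    {"travel": [0, 0, -10], "rot": [0, 0, 0]},
    {"travel": [0, 0, -15], "rot": [0, 0, 0]},
    {"travel": [0, 0, -16], "rot": [0, 0, 0]},
    {"travel": [0, 0, -16], "rot": [0, 0, 0]}
  ],
  "fingers": 1
}}

```text
clock: 8.6
ee_pos: [0.5008, 0.3262, 0.2512]
ee_rot: [2.279, 2.162, 0.003]
ft_force: [-0.1, 0.1, -0.7]
finger_gap: 0.999
```

```bash
python3 - <<'E'
from h import *
c=capture("top");s=capture("scene")
print(get_state()["finger_gap"],"hole",plane(c,(219.4,154.2),.07))
a=cv2.resize(c["frame"][115:275,105:265],None,fx=2.5,fy=2.5,interpolation=cv2.INTER_CUBIC)
b=cv2.resize(s["frame"][180:300,300:460],None,fx=2.5,fy=2.5,interpolation=cv2.INTER_CUBIC)
cv2.imwrite("pics/tr2.png",np.hstack([a[:300],b]))
for z in (.245,.08): mv((.4265,-.3266,z),-16.3)
E
```

```text
1.0023668840164917 hole [0.61717422 0.14255202 0.07      ]
travel cm [-65.55, -3.95, 0.44] rot [-0.001, 0.0008, 0.232] clock 8.7
travel cm [-65.54, -3.93, 16.94] rot [-0.001, 0.0008, 0.232] clock 8.7
```

View pics/tr2.png

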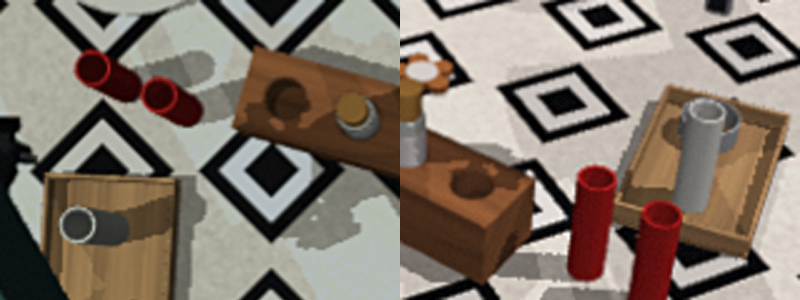

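The tube stands upright in the tray's free half (crop at (78,225) and (697,160)), and the cutter is undisturbed. On to tube_new.

Emit:
{"name": "drive_tool", "arguments": {
  "rows": [
    {"travel": [-5, -0.3, 0], "rot": [0, 0, 0.02]},
    {"travel": [-11, -0.66, 0], "rot": [0, 0, 0.04]},
    {"travel": [-17, -1.0, 0], "rot": [0, 0, 0.06]},
    {"travel": [-23, -1.38, 0], "rot": [0, 0, 0.08]},
    {"travel": [-29, -1.74, 0], "rot": [0, 0, 0.1]},
    {"travel": [-35, -2.1, 0], "rot": [0, 0, 0.12]},
    {"travel": [-41, -2.46, 0], "rot": [0, 0, 0.14]},
    {"travel": [-47, -2.8, 0], "rot": [0, 0, 0.17]},
    {"travel": [-52, -3.1, 0], "rot": [0, 0, 0.2]},
    {"travel": [-55, -3.3, 0], "rot": [0, 0, 0.232]},
    {"travel": [-55, -3.3, 0], "rot": [0, 0, 0.232]},
    {"travel": [-55, -3.3, 0], "rot": [0, 0, 0.232]}
  ]
}}

```text
clock: 10.2
ee_pos: [0.4387, -0.2209, 0.249]
ee_rot: [-2.513, -1.884, 0.001]
ft_force: [-1.1, 0.7, -0.7]
finger_gap: 1.006
```

```bash
python3 - <<'E'
from h import *
c=capture("wrist");cv2.imwrite("pics/w3.png",c["frame"])
print(proj(c,(.4265,-.3266,.13)),get_state()["joints"].round(2))
hsv=cv2.cvtColor(c["frame"],cv2.COLOR_BGR2HSV)
m=cv2.morphologyEx(cv2.inRange(hsv,(10,130,90),(28,255,255)),cv2.MORPH_OPEN,np.ones((3,3)))
k,_,st,ce=cv2.connectedComponentsWithStats(m)
for i in range(1,k):
    if st[i,4]>150: print(st[i],ce[i],plane(c,ce[i],.13))
for z in (.245,.08): mv((.4265,-.3266,z),-16.3)
E
```

```text
[306.37238151 336.32772102] [-0.52 -0.29  1.82  0.    1.62 -0.23]
[326   0  59  14 773] [353.15912031   6.65976714] [ 0.51761701 -0.10479038  0.13      ]
[ 259   91   52   53 2128] [284.57236842 116.64238722] [ 0.4575345  -0.15682471  0.13      ]
[540 302  20  34 456] [551.58114035 319.98245614] [ 0.61881112 -0.36721675  0.13      ]
[292 320  32  28 725] [307.57931034 333.36413793] [ 0.42816339 -0.3242096   0.13      ]
travel cm [-10.52, 1.78, 0.42] rot [-0.0009, -0.0004, 0.0009] clock 10.25
travel cm [-10.53, 1.8, 16.92] rot [-0.0009, -0.0004, 0.0009] clock 10.25
```

View pics/w3.png

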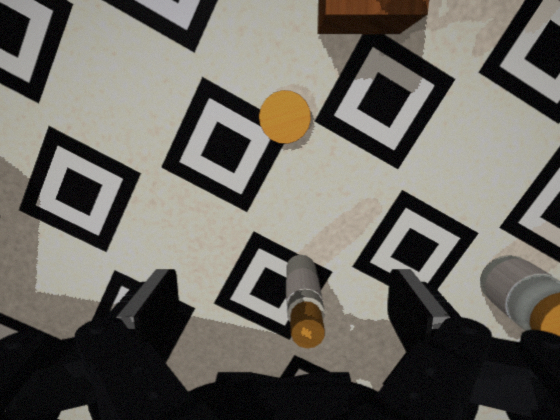

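The new tube stands between the jaws' approach lane, with cap top at about (308,334), which agrees with the top-view estimate to 2 mm. The jar is well clear at right.

Emit:
{"name": "drive_tool", "arguments": {
  "rows": [
    {"travel": [-5, 0.9, 0], "rot": [0, 0, 0]},
    {"travel": [-9, 1.6, 0], "rot": [0, 0, 0]},
    {"travel": [-10.43, 1.82, 0], "rot": [0, 0, 0]},
    {"travel": [-10.43, 1.82, 0], "rot": [0, 0, 0]},
    {"travel": [-10.43, 1.82, 4], "rot": [0, 0, 0]},
    {"travel": [-10.43, 1.82, 8], "rot": [0, 0, 0]},
    {"travel": [-10.43, 1.82, 12], "rot": [0, 0, 0]},
    {"travel": [-10.43, 1.82, 15], "rot": [0, 0, 0]},
    {"travel": [-10.43, 1.82, 16.9], "rot": [0, 0, 0]},
    {"travel": [-10.43, 1.82, 16.9], "rot": [0, 0, 0]},
    {"travel": [-10.43, 1.82, 16.9], "rot": [0, 0, 0]}
  ]
}}

```text
clock: 11.62
ee_pos: [0.4276, -0.3267, 0.0822]
ee_rot: [2.512, 1.884, 0.001]
ft_force: [1.0, -0.4, -0.1]
finger_gap: 1.002
```

Emit:
{"name": "drive_tool", "arguments": {
  "rows": [
    {"travel": [0, 0, 0], "rot": [0, 0, 0]},
    {"travel": [0, 0, 0], "rot": [0, 0, 0]},
    {"travel": [0, 0, 0], "rot": [0, 0, 0]},
    {"travel": [0, 0, 0], "rot": [0, 0, 0]},
    {"travel": [0, 0, 0], "rot": [0, 0, 0]},
    {"travel": [0, 0, 0], "rot": [0, 0, 0]},
    {"travel": [0, 0, 0], "rot": [0, 0, 0]},
    {"travel": [0, 0, 0], "rot": [0, 0, 0]}
  ],
  "fingers": 0
}}

```text
clock: 12.62
ee_pos: [0.4273, -0.3268, 0.0812]
ee_rot: [2.513, 1.884, 0.0]
ft_force: [1.5, -1.0, 5.3]
finger_gap: 0.386
```

Emit:
{"name": "drive_tool", "arguments": {
  "rows": [
    {"travel": [0, 0, -1], "rot": [0, 0, 0]},
    {"travel": [0, 0, -3], "rot": [0, 0, 0]},
    {"travel": [0, 0, -7], "rot": [0, 0, 0]},
    {"travel": [0, 0, -11], "rot": [0, 0, 0]},
    {"travel": [0, 0, -15], "rot": [0, 0, 0]},
    {"travel": [0, 0, -18], "rot": [0, 0, 0]},
    {"travel": [0, 0, -20], "rot": [0, 0, 0]},
    {"travel": [0, 0, -20], "rot": [0, 0, 0]},
    {"travel": [0, 0, -20], "rot": [0, 0, 0]}
  ]
}}

```text
clock: 13.75
ee_pos: [0.4268, -0.3264, 0.2795]
ee_rot: [-2.513, -1.883, 0.001]
ft_force: [-0.5, -0.0, -1.2]
finger_gap: 0.388
```

```bash
python3 - <<'E'
from h import *
s=capture("scene");c=capture("top");st=get_state();print(st["ee_pos"],st["finger_gap"])
b=cv2.resize(s["frame"][20:200,120:300],None,fx=2,fy=2,interpolation=cv2.INTER_CUBIC)
a=cv2.resize(c["frame"][120:300,340:520],None,fx=2,fy=2,interpolation=cv2.INTER_CUBIC)
cv2.imwrite("pics/n4.png",np.hstack([a,b]))
for z in (.28,.165,.10): mv((.6195,.1445,z),-16.3)
E
```

```text
[ 0.42679401 -0.32642448  0.27941202] 0.39268426174264487
travel cm [50.61, 5.28, -0.03] rot [-0.0018, -0.0008, 0.0] clock 13.85
travel cm [50.6, 5.3, 11.47] rot [-0.0018, -0.0008, 0.0] clock 13.85
travel cm [50.59, 5.31, 17.97] rot [-0.0018, -0.0008, 0.0] clock 13.85
```

View pics/n4.png

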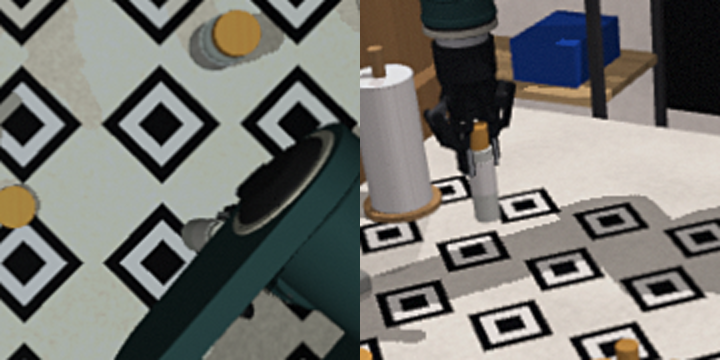

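The tube is lifted and held near upright (scene crop (485,175)); the jar at (235,35) is untouched. Moving above the hole.

Emit:
{"name": "drive_tool", "arguments": {
  "rows": [
    {"travel": [4, 0.42, 0], "rot": [0, 0, 0]},
    {"travel": [9, 0.94, 0], "rot": [0, 0, 0]},
    {"travel": [14, 1.46, 0], "rot": [0, 0, 0]},
    {"travel": [19, 1.98, 0], "rot": [0, 0, 0]},
    {"travel": [24, 2.5, 0], "rot": [0, 0, 0]},
    {"travel": [29, 3.0, 0], "rot": [0, 0, 0]},
    {"travel": [34, 3.55, 0], "rot": [0, 0, 0]},
    {"travel": [39, 4.1, 0], "rot": [0, 0, 0]},
    {"travel": [44, 4.6, 0], "rot": [0, 0, 0]},
    {"travel": [48, 5.0, 0], "rot": [0, 0, 0]},
    {"travel": [50.6, 5.3, 0], "rot": [0, 0, 0]},
    {"travel": [50.6, 5.3, 0], "rot": [0, 0, 0]}
  ]
}}

```text
clock: 15.35
ee_pos: [0.6201, 0.1452, 0.2797]
ee_rot: [-2.512, -1.885, 0.002]
ft_force: [0.2, -1.0, -2.2]
finger_gap: 0.387
```

Emit:
{"name": "drive_tool", "arguments": {
  "rows": [
    {"travel": [0, 0, 0], "rot": [0, 0, 0]},
    {"travel": [0, 0, 4], "rot": [0, 0, 0]},
    {"travel": [0, 0, 8], "rot": [0, 0, 0]},
    {"travel": [0, 0, 10.5], "rot": [0, 0, 0]},
    {"travel": [0, 0, 10.5], "rot": [0, 0, 0]},
    {"travel": [0, 0, 10.5], "rot": [0, 0, 0]},
    {"travel": [0, 0, 10.5], "rot": [0, 0, 0]}
  ]
}}

```text
clock: 16.23
ee_pos: [0.6204, 0.144, 0.1775]
ee_rot: [2.513, 1.883, 0.003]
ft_force: [0.1, -0.0, -0.6]
finger_gap: 0.386
```

```bash
python3 - <<'E'
from h import *
s=capture("scene");w=capture("wrist");st=get_state();p=st["ee_pos"];print(p,st["finger_gap"])
b=cv2.resize(s["frame"][140:290,260:410],None,fx=4,fy=4,interpolation=cv2.INTER_CUBIC)
cv2.imwrite("pics/i5.png",b)
mv((.6195,.1445,p[2]),-16.3)
for q in ((.6195,.1445,.07),(p[0],p[1],p[2]-.081),(p[0],p[1],p[2]-.02)): print((proj(s,q)-[260,140])*4)
E
```

```text
[0.62021454 0.14415347 0.17694758] 0.39782877753458923
travel cm [0.01, -0.08, -0.0] rot [0.0013, -0.0007, -0.0] clock 16.32
[272.24825619 448.31541276]
[272.87094657 413.42372206]
[276.80829837 325.70905307]
```

View pics/i5.png

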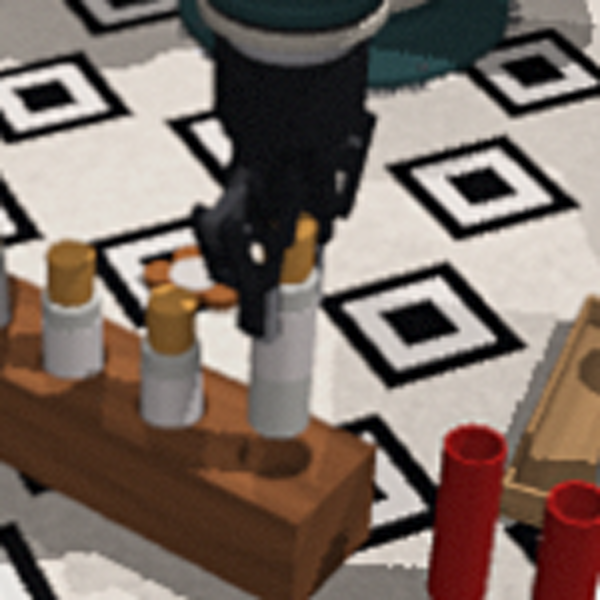

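The tube hangs just above the hole (bottom at about (279,419), hole centre about (277,457) in the crop, with the lower rim visible). Lean is about 2–3°. The hole estimates agree on (.6195,.1445), so I'll lower slowly and watch the force.

Emit:
{"name": "drive_tool", "arguments": {
  "rows": [
    {"travel": [0, -0.08, 0], "rot": [0, 0, 0]},
    {"travel": [0, -0.08, 1.0], "rot": [0, 0, 0]},
    {"travel": [0, -0.08, 1.7], "rot": [0, 0, 0]},
    {"travel": [0, -0.08, 2.3], "rot": [0, 0, 0]},
    {"travel": [0, -0.08, 2.8], "rot": [0, 0, 0]},
    {"travel": [0, -0.08, 3.1], "rot": [0, 0, 0]},
    {"travel": [0, -0.08, 3.1], "rot": [0, 0, 0]}
  ]
}}

```text
clock: 17.2
ee_pos: [0.6191, 0.1444, 0.1446]
ee_rot: [-2.514, -1.884, 0.0]
ft_force: [-0.3, -0.9, -0.2]
finger_gap: 0.393
```

Inside the mouth with no force. Continuing down.

Emit:
{"name": "drive_tool", "arguments": {
  "rows": [
    {"travel": [0, 0, 0.8], "rot": [0, 0, 0]},
    {"travel": [0, 0, 1.6], "rot": [0, 0, 0]},
    {"travel": [0, 0, 2.4], "rot": [0, 0, 0]},
    {"travel": [0, 0, 3.2], "rot": [0, 0, 0]},
    {"travel": [0, 0, 3.8], "rot": [0, 0, 0]},
    {"travel": [0, 0, 4.2], "rot": [0, 0, 0]},
    {"travel": [0, 0, 4.2], "rot": [0, 0, 0]}
  ]
}}

```text
clock: 18.08
ee_pos: [0.6191, 0.1444, 0.1026]
ee_rot: [-2.514, -1.884, 0.0]
ft_force: [-0.5, -0.1, -1.1]
finger_gap: 0.388
```

Emit:
{"name": "drive_tool", "arguments": {
  "rows": [
    {"travel": [0, 0, 0.3], "rot": [0, 0, 0]},
    {"travel": [0, 0, 0.5], "rot": [0, 0, 0]},
    {"travel": [0, 0, 0.65], "rot": [0, 0, 0]},
    {"travel": [0, 0, 0.65], "rot": [0, 0, 0]}
  ]
}}

```text
clock: 18.58
ee_pos: [0.6192, 0.1444, 0.0964]
ee_rot: [2.514, 1.884, 0.0]
ft_force: [1.0, -0.6, -0.8]
finger_gap: 0.387
```

Emit:
{"name": "drive_tool", "arguments": {
  "rows": [
    {"travel": [0, 0, 0.1], "rot": [0, 0, 0]},
    {"travel": [0, 0, 0.1], "rot": [0, 0, 0]}
  ]
}}

```text
clock: 18.82
ee_pos: [0.6194, 0.1445, 0.0962]
ee_rot: [2.514, 1.884, 0.001]
ft_force: [-1.8, -0.5, 6.0]
finger_gap: 0.388
```

Emit:
{"name": "drive_tool", "arguments": {
  "rows": [
    {"travel": [0, 0, 0], "rot": [0, 0, 0]},
    {"travel": [0, 0, 0], "rot": [0, 0, 0]},
    {"travel": [0, 0, 0], "rot": [0, 0, 0]},
    {"travel": [0, 0, 0], "rot": [0, 0, 0]},
    {"travel": [0, 0, 0], "rot": [0, 0, 0]},
    {"travel": [0, 0, -1], "rot": [0, 0, 0]},
    {"travel": [0, 0, -3], "rot": [0, 0, 0]},
    {"travel": [0, 0, -7], "rot": [0, 0, 0]},
    {"travel": [0, 0, -12], "rot": [0, 0, 0]},
    {"travel": [0, 0, -17], "rot": [0, 0, 0]},
    {"travel": [-6, 0, -20], "rot": [0, 0, 0]},
    {"travel": [-12, 0, -20], "rot": [0, 0, 0]}
  ],
  "fingers": 1
}}

```text
clock: 20.32
ee_pos: [0.5858, 0.0301, 0.2996]
ee_rot: [2.51, 1.884, 0.006]
ft_force: [1.8, -0.1, -1.7]
finger_gap: 1.005
```

Emit:
{"name": "drive_tool", "arguments": {
  "rows": [
    {"travel": [-6, 0, 0], "rot": [0, 0, 0]},
    {"travel": [-12, 0, 0], "rot": [0, 0, 0]},
    {"travel": [-18, 0, 0], "rot": [0, 0, 0]},
    {"travel": [-24, 0, 0], "rot": [0, 0, 0]},
    {"travel": [-24, 0, 0], "rot": [0, 0, 0]},
    {"travel": [-24, 0, 0], "rot": [0, 0, 0]}
  ]
}}

```text
clock: 21.08
ee_pos: [0.5185, -0.1995, 0.2965]
ee_rot: [2.514, 1.883, 0.001]
ft_force: [0.8, 0.1, -0.9]
finger_gap: 1.001
```

```bash
python3 - <<'E'
from h import *
t=capture("top");s=capture("scene")
for n,c in (("top",t),("scene",s)):
    m=cv2.morphologyEx(cv2.inRange(cv2.cvtColor(c["frame"],cv2.COLOR_BGR2HSV),(10,130,120),(28,255,255)),cv2.MORPH_OPEN,np.ones((3,3)))
    k,_,st,ce=cv2.connectedComponentsWithStats(m)
    for i in range(1,k):
        if 40<st[i,4]<500 and 200<ce[i][0]<480 and 120<ce[i][1]<260:print(n,ce[i].round(1),st[i].tolist(),plane(c,ce[i],.145)[:2].round(4))
a=cv2.resize(t["frame"][110:290,100:340],(400,300),interpolation=cv2.INTER_CUBIC)
b=cv2.resize(s["frame"][170:320,220:470],(400,240),interpolation=cv2.INTER_CUBIC)
b=np.vstack([b,np.zeros((60,400,3),np.uint8)])
cv2.imwrite("pics/f6.png",np.hstack([a,b]))
E
```

```text
top [458.4 135.2] [447, 126, 23, 20, 361] [ 0.6452 -0.3889]
top [212.8 148.6] [207, 143, 13, 12, 125] [0.6186 0.1457]
top [202.5 156.5] [200, 152, 6, 10, 51] [0.6013 0.168 ]
top [245.1 157.3] [239, 152, 13, 12, 122] [0.5989 0.0748]
top [276.9 166.6] [272, 161, 11, 12, 114] [0.5783 0.0055]
top [310.  173.3] [304, 164, 15, 18, 156] [ 0.5632 -0.0663]
top [287.3 180.9] [271, 174, 28, 13, 217] [ 0.5469 -0.017 ]
top [341.  220.6] [337, 214, 10, 15, 96] [ 0.4607 -0.1325]
top [275.  235.5] [271, 232, 9, 7, 49] [0.4288 0.01  ]
top [264.5 241.5] [262, 238, 6, 8, 41] [0.416  0.0326]
top [284.  243.7] [281, 240, 7, 9, 49] [ 0.4111 -0.0093]
top [279.1 254.9] [276, 252, 7, 7, 41] [0.3871 0.0013]
scene [254.  195.3] [248, 190, 11, 14, 103] [ 0.5744 -0.0528]
scene [239.1 205.3] [231, 200, 16, 12, 168] [ 0.6217 -0.0679]
scene [278.4 206.6] [272, 201, 12, 15, 114] [0.595  0.0168]
scene [302.8 215.8] [297, 206, 12, 21, 138] [0.6073 0.0796]
scene [266.  216.4] [263, 210, 7, 13, 80] [0.6376 0.0054]
scene [245.4 223.1] [240, 221, 11, 6, 46] [ 0.6751 -0.0266]
scene [331.3 230.6] [325, 224, 12, 17, 119] [0.6337 0.1536]
scene [289.9 231.7] [286, 229, 8, 6, 43] [0.6682 0.0736]
scene [268.3 234.8] [262, 232, 13, 7, 57] [0.6937 0.0353]
scene [315.4 241.8] [310, 235, 11, 13, 103] [0.6798 0.1346]
scene [342.7 255.1] [338, 248, 13, 16, 127] [0.6991 0.1988]
```

View pics/f6.png

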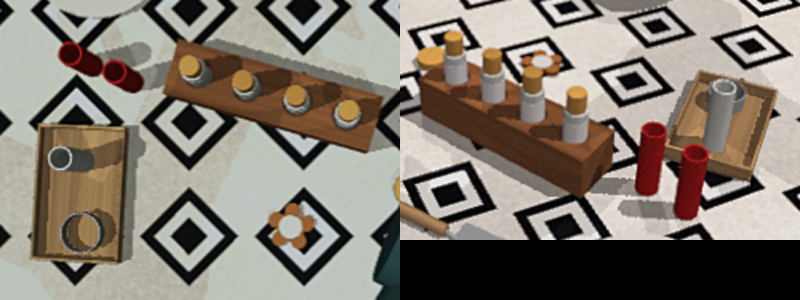

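```bash
python3 -c "
from h import *
print(get_state()['clock'],get_state()['dq'].round(3));print(close_job())"
```

```text
21.175 [ 0.008  0.004  0.003 -0.001 -0.003 -0.002]
the job is handed in; nothing more can be done
None
```

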